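Stack the tins in a pyramid on the rack

TASK

Build a little pyramid on the tin rack. Lay the tin that is lying on the counter in the rack beside the one already there, parallel to it and touching it; then lay the tin that is standing on its end into the saddle on top of these two, all three lengthwise alike with their ends level. Do it gently: lower the tins and push them no harder than needed, never let one drop, roll away or topple, and leave the ramekin and the lime squeezer where they are.

Things in the scene. Friction and masses are not known exactly. Their poses are not given: they have to be found in the camera images.
- tin_rack: low aluminium rack fixed to the counter: floor plate 110 mm (x) by 178 mm (y), 6 mm thick, with an upturned lip along each y end, 6 mm thick, top 16 mm above the counter; 166 mm clear between the lips; open at both x ends. Origin at the centre of its underside, on the counter; x is the direction in which the tins lie, y the row direction, z up
- row_tin: plain steel tin with beaded wall and flat ends, a cylinder 60 mm across and 100 mm long; origin at its centre (mid-length, on its axis). Already lying in the rack near the lip at the rack's +y end, free to roll (it meets that lip when its centre is 60 mm from the rack's middle); its body x axis runs along the tin
- lying_tin: plain steel tin with beaded wall and flat ends, a cylinder 60 mm across and 100 mm long; origin at its centre (mid-length, on its axis), lying loose on the counter, free to roll; its body x axis runs along the tin. It belongs in the rack, on the -y side of the first tin (a finger, some 15 mm thick, does not fit between two touching tins)
- standing_tin: plain steel tin with beaded wall and flat ends, a cylinder 60 mm across and 100 mm long; origin at its centre (mid-length, on its axis), at first standing on its end on the counter; its body z axis runs along the tin (vertical at the start). It goes lying on top
- ramekin: white ceramic ramekin, 84 mm across, 45 mm high, origin at the centre of its underside; bystander
- lime_squeezer: steel lime squeezer lying open, two cups of 68 mm side by side in y (up to 27 mm high), with two handles reaching to x = -165 mm; origin on the counter between the cups; bystander
There are look-alikes about, which are no part of the job. Leave any turquoise look-alike of the lying_tin alone. Leave any blue look-alike of the standing_tin alone.

How it is judged:
On the way:
1. the tin from the counter lies in the rack, parallel to the first tin and touching it (centres within 66 mm) (distance between row_tin and lying_tin below 0.066 m and z of row_tin in the frame of tin_rack between 0.028 and 0.044 m and x of row_tin in the frame of tin_rack between -0.02 and 0.02 m and y of row_tin in the frame of tin_rack between -0.064 and 0.064 m and angle between the x axis of each of row_tin, lying_tin and the x axis of tin_rack, either way round below 0.15 rad and z of lying_tin in the frame of tin_rack between 0.028 and 0.044 m and x of lying_tin in the frame of tin_rack between -0.02 and 0.02 m and y of lying_tin in the frame of tin_rack between -0.064 and 0.064 m), for 0.2 s.
At the end, for the whole second after the job is handed in: Lower tins on the rack floor, centres at most 66 mm apart; third tin on top, centre within 67 mm of both lower centres and over 78 mm above the counter. All three along the rack's x within 0.15 rad, centred on it within 20 mm, at rest (all of step 1 and distance between standing_tin and row_tin below 0.067 m and distance between standing_tin and lying_tin below 0.067 m and z of standing_tin in the frame of tin_rack above 0.078 m and x of standing_tin in the frame of tin_rack between -0.02 and 0.02 m and angle between the z axis of standing_tin and the x axis of tin_rack, either way round below 0.15 rad and linear speed of each of row_tin, lying_tin, standing_tin below 0.02 m/s); the robot touches nothing.
It fails at once if a tin is dropped, toppled or set rolling fast: it moves faster than 0.45 m/s (a fall of 10 mm) without the fingers touching it ((linear speed of row_tin above 0.45 m/s and contact force between the fingers and row_tin below 0.05 N) or (linear speed of lying_tin above 0.45 m/s and contact force between the fingers and lying_tin below 0.05 N) or (linear speed of standing_tin above 0.45 m/s and contact force between the fingers and standing_tin below 0.05 N)).
It fails at once if two tins are pressed together with more than 40 N (contact force between row_tin and lying_tin above 40 N or contact force between any of row_tin, lying_tin and standing_tin above 40 N).
It fails at once if a bystander (ramekin, lime squeezer) is moved more than 20 mm (distance of any of ramekin, lime_squeezer from where it was at the start of the episode above 0.02 m).
It also fails if it takes over 72 s, if anything falls off the work surface, if the arm or the gripper's body presses on something with over 40 N, if the wrist force passes 120 N, or if a joint passes its speed limit or range.

ROBOT

A 6-joint arm with a two-finger parallel gripper is mounted at the origin on the work surface. World frame = base frame: x ahead of the robot, y to its left, z up, the work surface at z = 0. Lengths are in m, angles in rad, forces in N, time in s.
With the tool pointing down it reaches from about 0.35 to 0.975 m from the base axis. Payload 7.1 kg.
Tool frame: the origin (TCP) lies on the centre line of the jaws, within the pads' length; the fingertips stand 17 mm ahead of it and the grasp point (between the pads) lies 2 mm behind it (tip_extent is the distance from the TCP to the fingertips, in m); z points along the fingers, y is the line along which they close (so a half turn about z gives the same grasp; the last joint's range is limited). The gripper opens to 88 mm and grips with 3 to 60 N. Pads are 20 mm wide; open, the fingers measure 115 mm over their backs; the gripper's body (75 mm by 178 mm) begins 61 mm behind the grasp point.
Start: joints at [1.087, 0.423, 1.63, -0, 1.089, -0.019], TCP at [0.28, 0.559, 0.24] pointing down, gripper open.
Joint ranges: [-3, 3], [-0.9, 2.11], [0.09, 2.58], [-1.31, 4.45], [0.11, 2.69], [-2.54, 2.54]. Speed limits (rad/s): [2.39, 2.39, 3.01, 3.14, 3.14, 3.14].

INTERFACE

Orientations are given as a unit quaternion [x, y, z, w].
In Python, from bench import * gives the robot as it stands. The module is installed in compiled form; this text tells all that it offers.
- The arm moves only by the tool servo_tool, never from a script. Its argument "rows" is a list that holds one entry, the list of rows, each a list of 7 numbers: the shift along the tool's x, y, z in m, then the turn, a rotation vector about the tool's x, y, z in degrees, then the opening, from 0 (shut) to 1 (fully open). A call has 1 to 8 rows; each row shifts and turns the commanded pose from where the row before left it, along the tool's axes as they then stand; what a row does not reach is not made up. A row lasts 1/8 s, in which the tool goes at most 62.5 mm and 10.7 degrees, less where a joint would pass 70% of its speed; a pose out of reach is approached as far as the arm can. A call is refused whole if a number of a shift passes 0.0625 or a number of a turn 10.7, either way. A call with a gripper value outside its range is refused whole. The fingers move at their own pace and stop on an object; the grip force is fixed at half the most. Time passes only in rows, so rows that do not move let the fingers close. It gives the time, the measured TCP pose, the force, the opening and the grip force at its end, in the units of the state.
- read_state(): the state, without advancing time (a new reading comes with each control period).
- camera(name): name is "scene" or "top" or "wrist"; returns a dict with "color" (384x512x3 uint8, blue, green, red), "vertical_fov" (degrees; the focal length in pixels is half the picture's height over the tangent of half this angle, whatever the lens; pixels are square), "cx", "cy" (the principal point, pixels), "k1" (the pictures are not rectified: a ray, as slopes to the right and down, at radius r is drawn at 1 + k1 r^2 times it, then the intrinsics apply), "R" (3x3) and "t" (3): a world point X has camera coordinates R X + t. Camera axes: x right, y down, z forward; pixel columns grow to the right and rows downward; lengths in m; the calibration is good to about 2 mm. A picture is of the moment at which its call begins. There is no depth.
- sign_off(): hands the job in; it is judged then, once.
The state is a dict: "time": time; "joints": joint angles; "qd": joint speeds; "tau": joint torques, N m; "tcp_pos": TCP position; "ee_rot": TCP orientation; "force": force on the tool from outside, world axes, zero at the start; "torque": the same for the moment, N m; "width": finger opening in m; "gripper_force": force on a finger pad.
Only numpy, scipy, OpenCV 4.12 (cv2) and the standard library are available. Lean on these libraries where they do the work, as an engineer would, in place of code of your own. Each camera call takes 0.05 s, during which the arm holds its last target. There are 200 camera calls.

## Working session

There is one attempt and no reset: what is moved stays moved. The work goes in short steps, Python scripts to look and compute and a tool call to move; the robot and the scene stay as the last step left them, time stands still between calls to the robot, and variables do not carry over. Pictures are saved under pics/ and viewed, at most 10 in all, crops included, and the job is handed in when it is done.

Besides the shell and the picture viewer there is one more tool, called after ">>>" in YAML: its name, and indented under it one key for each argument. servo_tool: Moves the arm, as the interface text tells. Its arguments: {"type":"object","properties":{"rows":{"type":"array"}},"required":["rows"]}

```bash
mkdir -p pics
cat > h.py <<'E'
import numpy as np, cv2
from bench import *
from scipy.spatial.transform import Rotation as Ro
def f(c): return 192/np.tan(np.radians(c["vertical_fov"])/2)
def ray(c,u,v):
    xd=np.array([(u-c["cx"])/f(c),(v-c["cy"])/f(c)]); x=xd.copy()
    for _ in range(30): x=xd/(1+c["k1"]*(x@x))
    R=np.array(c["R"]);t=np.array(c["t"])
    d=R.T@np.array([x[0],x[1],1]); return -R.T@t, d/np.linalg.norm(d)
def plane(c,u,v,z):
    o,d=ray(c,u,v); return o+d*(z-o[2])/d[2]
def tri(r1,r2):
    (o1,d1),(o2,d2)=r1,r2
    s=np.linalg.lstsq(np.c_[d1,-d2],o2-o1,rcond=None)[0]
    a,b=o1+s[0]*d1,o2+s[1]*d2; return (a+b)/2,np.linalg.norm(a-b)
def proj(c,X):
    p=np.array(c["R"])@np.array(X)+np.array(c["t"]); x=p[:2]/p[2]; x=x*(1+c["k1"]*(x@x))
    return x*f(c)+[c["cx"],c["cy"]]
E
python3 - <<'E'
from h import *
import pickle
cs={n:camera(n) for n in("scene","top","wrist")}
pickle.dump(cs,open("c0.pkl","wb"))
for n in cs: c=cs[n]; print(n,c["vertical_fov"],c["k1"],np.round(-np.array(c["R"]).T@c["t"],3))
a=np.hstack([cs["scene"]["color"],cs["top"]["color"]])
cv2.imwrite("pics/top.png",cv2.resize(cs["top"]["color"],(800,600)));cv2.imwrite("pics/scene.png",cv2.resize(cs["scene"]["color"],(800,600)))
print(read_state())
E
```

```text
scene 53.486482850721586 -0.03951224761818995 [ 1.037 -0.768  0.73 ]
top 49.37624773992898 -0.045729218479609396 [0.467 0.026 1.002]
wrist 67.35370551438618 -0.05576475878701103 [0.215 0.592 0.385]
{'time': 0.15, 'joints': array([ 1.08700254e+00,  4.23656776e-01,  1.63045624e+00,  2.64605494e-05,
        1.08858951e+00, -1.90177366e-02]), 'qd': array([ 0.00132067, -0.00195102, -0.00296185,  0.00054103,  0.00061165,
       -0.00027807]), 'tau': array([-7.42431384e-04, -5.44982386e+01, -2.73918396e+01,  6.43336773e-02,
        2.04145565e-02, -8.31592092e-05]), 'tcp_pos': array([0.27994331, 0.55837474, 0.23910845]), 'ee_rot': array([ 2.30307951e-01,  9.73117639e-01, -5.34576993e-04, -1.49399293e-04]), 'force': array([-1.19737528,  0.68397918,  0.13635849]), 'torque': array([0.00989288, 0.00763774, 0.03376519]), 'gripper_force': 0.0, 'width': 0.08778087053265313}
```

View pics/top.png

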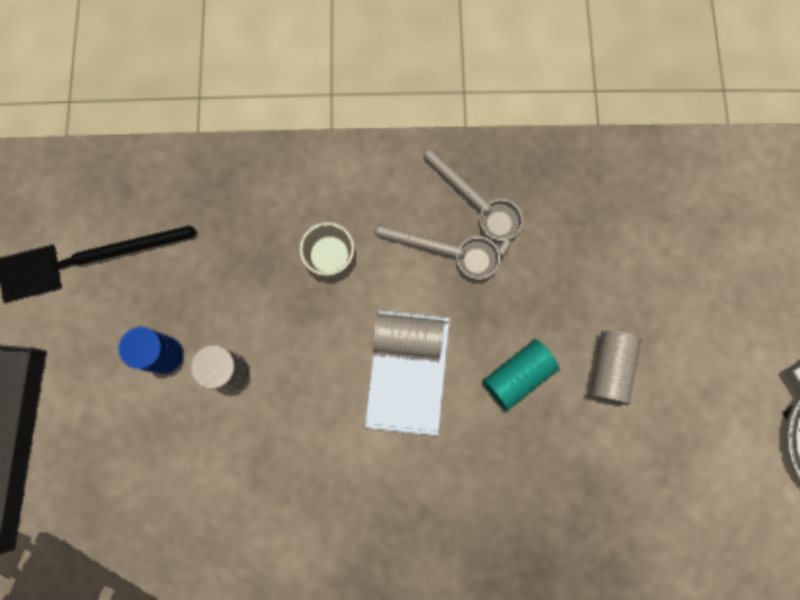

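View pics/scene.png

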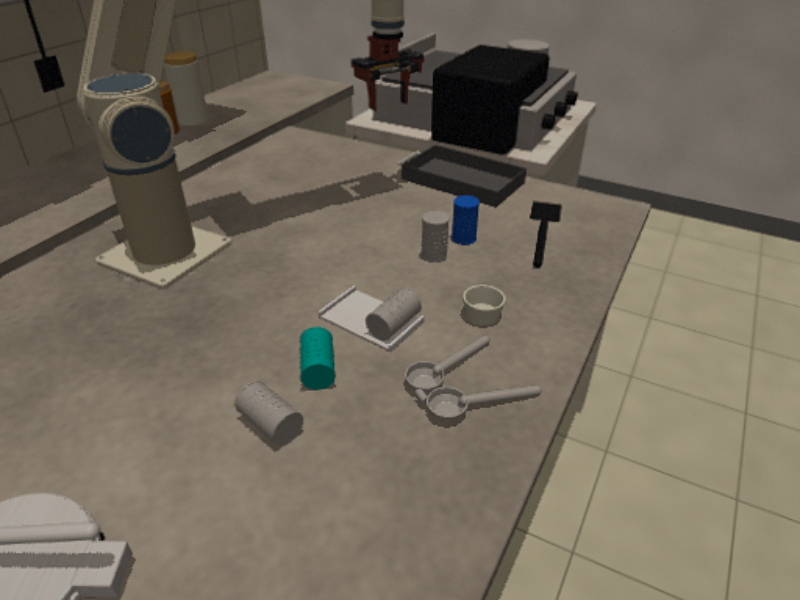

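Top view (800x600 scale): bare-steel standing tin at (213,367) with its blue look-alike at (140,348); bare-steel lying tin at (615,367) with its turquoise look-alike at (521,374). Rack at (408,374) holds the row tin at (408,336). The plain steel ones fit the text ("plain steel"); the coloured ones are the look-alikes. Next is an enlarged crop to confirm this.

Run:
```python
from h import *
import pickle
cs=pickle.load(open("c0.pkl","rb"))
t=cs["top"]["color"];s=cs["scene"]["color"]
def crop(im,u,v,k,w=400,h=300):
    a=im[v:v+h//k+1,u:u+w//k+1]; return cv2.resize(a,None,fx=k,fy=k,interpolation=cv2.INTER_CUBIC)[:h,:w]
# origins
A=crop(t,70,195,4);B=crop(t,345,195,4);C=crop(t,210,195,4);D=crop(s,260,115,4)
cv2.imwrite("pics/crops.png",np.vstack([np.hstack([A,B]),np.hstack([C,D])]))
for n,c in cs.items():
  if n!="wrist":
    h=cv2.cvtColor(c["color"],cv2.COLOR_BGR2HSV)
    for (u,v) in ([(136,235),(393,235),(261,215),(261,255),(330,235),(393,280)] if n=="top" else [(278,150),(172,260),(252,203),(230,198)]): print(n,u,v,h[v,u])
```

```text
scene 278 150 [18 36 70]
scene 172 260 [ 16  31 142]
scene 252 203 [ 13  34 121]
scene 230 198 [ 17  23 180]
top 136 235 [ 18  37 200]
top 393 235 [ 16  37 195]
top 261 215 [ 20  29 201]
top 261 255 [102  14 231]
top 330 235 [ 85 200 134]
top 393 280 [ 18  61 154]
```

View pics/crops.png

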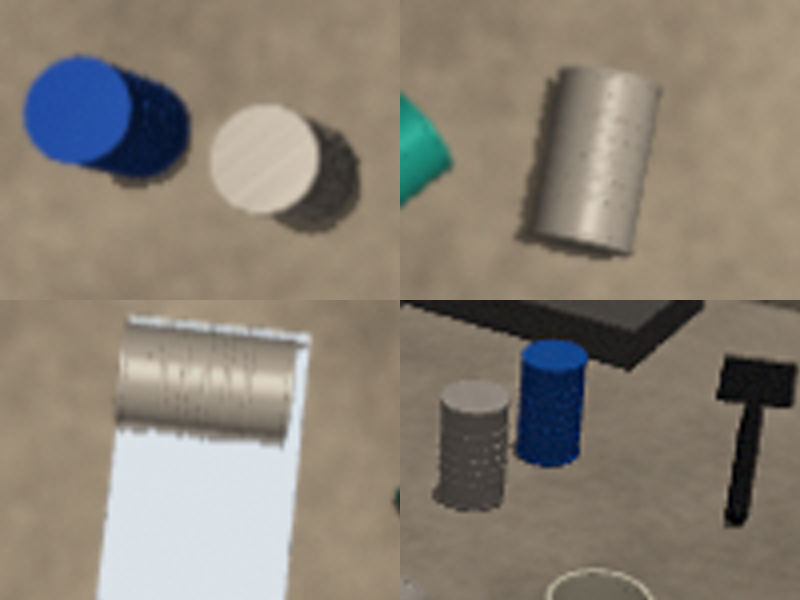

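The crops confirm it: steel standing tin (top centre at (136,235) in top-camera pixels) is distinct from the blue one. The steel lying tin at (394,235.5) is distinct from the turquoise one. The row tin is at (261,216) in the rack's far end.

Run:
```python
from h import *
import pickle
np.set_printoptions(precision=4,suppress=True)
cs=pickle.load(open("c0.pkl","rb"));T=cs["top"];S=cs["scene"]
q=lambda u0,v0,x,y:(u0+(x+.5)/4-.5,v0+(y+.5)/4-.5)
st=q(70,195,265,159);ss=q(260,115,75,96)
print("stand tri",tri(ray(T,*st),ray(S,*ss)),"plane.1",plane(T,*st,.1),plane(S,*ss,.1))
for n,u0,v0,pts in(("lying",345,195,[(162,68),(258,88),(230,255),(138,240)]),("row",210,195,[(122,20),(298,42),(286,144),(116,128)])):
    z=.03 if n=="lying" else .036
    P=np.array([plane(T,*q(u0,v0,*p),z) for p in pts]); print(n,P.mean(0),"sides",[np.linalg.norm(P[i]-P[i-1]) for i in range(4)])
    print([np.degrees(np.arctan2(*(P[i]-P[i-1])[1::-1])) for i in range(4)])
h=cv2.cvtColor(T["color"],cv2.COLOR_BGR2HSV)
m=cv2.inRange(h,(90,5,170),(130,60,255)); k=[(x,y) for x,y in zip(*np.nonzero(m)[::-1]) if 220<x<300 and 190<y<290]
r=cv2.minAreaRect(np.array(k,np.float32)); b=cv2.boxPoints(r); print(r,b)
P=np.array([plane(T,*p,.012) for p in b]); print(P,P.mean(0),[np.linalg.norm(P[i]-P[i-1]) for i in range(4)])
```

```text
stand tri (array([0.5516, 0.2852, 0.0991]), np.float64(0.0009511431744292763)) plane.1 [0.5512 0.2847 0.1   ] [0.5526 0.2842 0.1   ]
lying [ 0.543  -0.2987  0.03  ] sides [np.float64(0.10267135626633693), np.float64(0.05800571428625134), np.float64(0.1002970604734054), np.float64(0.05431769066566149)]
[np.float64(-12.000667994544214), np.float64(-103.13219546230957), np.float64(165.88964915005), np.float64(79.36736726575374)]
row [0.5955 0.0119 0.036 ] sides [np.float64(0.06366094097635905), np.float64(0.1039828547539742), np.float64(0.0603446600746948), np.float64(0.09902974507719234)]
[np.float64(-3.9535450669968077), np.float64(-98.41407897031661), np.float64(171.53719656198126), np.float64(83.39337859755058)]
((260.58538818359375, 238.731689453125), (46.381248474121094, 74.6517105102539), 6.340190887451172) [[233.4147 273.2683]
 [241.6586 199.0732]
 [287.7561 204.1951]
 [279.5122 278.3902]]
[[ 0.4638  0.079   0.012 ]
 [ 0.6393  0.0571  0.012 ]
 [ 0.6245 -0.0534  0.012 ]
 [ 0.4496 -0.0283  0.012 ]] [0.5443 0.0136 0.012 ] [np.float64(0.10828458032381154), np.float64(0.1768761428005443), np.float64(0.11149725554835177), np.float64(0.17664467288877872)]
```

```bash
cat >> h.py <<'E'
np.set_printoptions(precision=4,suppress=True)
def yawR(deg): # tool down, tool x at heading deg
    return Ro.from_euler("z",deg,degrees=True)*Ro.from_quat([1,0,0,0])
def go(p,R=None):
    s=read_state(); Rc=Ro.from_quat(s["ee_rot"]); d=Rc.inv().apply(np.array(p)-s["tcp_pos"])
    print("tcp",s["tcp_pos"],"shift(tool)",d,"|",np.linalg.norm(d))
    if R is not None: print("turn(tool,deg)",np.degrees((Rc.inv()*R).as_rotvec()))
def log():
    s=read_state(); open("log.txt","a").write(repr([*s["joints"],*s["tcp_pos"],*s["ee_rot"]])+"\n"); return s
E
python3 - <<'E'
from h import *
log(); go((.514,.139,.24),yawR(167));
E
```

```text
tcp [0.2799 0.5584 0.2391] shift(tool) [-0.3972 -0.27   -0.0006] | 0.4802691973454169
turn(tool,deg) [ -0.063   -0.0101 -13.6304]
```

>>> servo_tool:
  rows:
    - [[-0.05,-0.034,0,0,0,0,1],[-0.05,-0.034,0,0,0,0,1],[-0.05,-0.034,0,0,0,0,1],[-0.05,-0.034,0,0,0,0,1],[-0.05,-0.034,0,0,0,0,1],[-0.05,-0.034,0,0,0,0,1],[-0.05,-0.034,0,0,0,0,1],[-0.05,-0.034,0,0,0,0,1]]

```text
time: 1.15
tcp_pos: [0.5164, 0.1344, 0.2397]
ee_rot: [0.23, 0.973, 0.0, 0.0]
force: [-0.6, 0.1, 0.4]
width: 0.088
gripper_force: 0.0
```

Run:
```python
from h import *
import pickle
c=camera("wrist"); s=log(); pickle.dump(c,open("w1.pkl","wb"))
cv2.imwrite("pics/w1.png",cv2.resize(c["color"],(800,600)))
print(s["tcp_pos"],s["ee_rot"],s["joints"],s["time"]); go((.543,-.298,.24),yawR(167))
```

```text
[0.5195 0.1293 0.2399] [ 0.2316  0.9728 -0.0009  0.0014] [ 0.2233  0.2911  1.8291 -0.0033  1.0196 -0.8783] 1.2
tcp [0.5195 0.1293 0.2399] shift(tool) [-0.2135 -0.3709  0.0009] | 0.42795726968275244
turn(tool,deg) [ -0.0824   0.175  -13.7813]
```

View pics/w1.png

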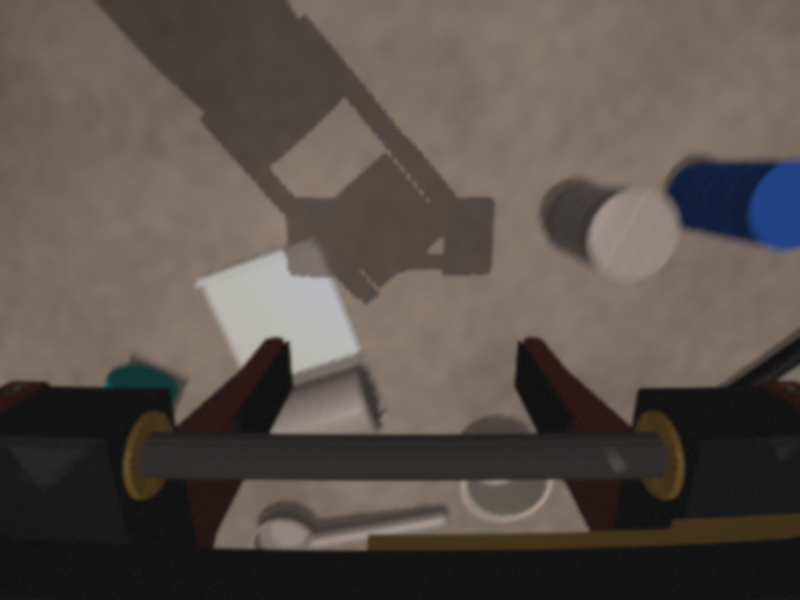

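Wrist view: rack at about (290,310) with the row tin at (330,400), standing tin's top at (633,233), the blue one beyond it at (790,205). Next, on to the lying tin.

>>> servo_tool:
  rows:
    - [[-0.031,-0.0485,0,0,0,-1.7,1],[-0.031,-0.0485,0,0,0,-1.7,1],[-0.031,-0.0485,0,0,0,-1.7,1],[-0.031,-0.0485,0,0,0,-1.7,1],[-0.031,-0.0485,0,0,0,-1.7,1],[-0.031,-0.0485,0,0,0,-1.7,1],[-0.031,-0.0485,0,0,0,-1.7,1],[0,0,0,0,0,0,1]]

```text
time: 2.2
tcp_pos: [0.5933, -0.2618, 0.2391]
ee_rot: [0.13, 0.992, -0.0, 0.0]
force: [0.2, 1.1, -0.4]
width: 0.0878
gripper_force: 0.0
```

Run:
```python
from h import *
import pickle
w=pickle.load(open("w1.pkl","rb")); print("stand",plane(w,633/1.5625-.2,233/1.5625-.2,.1))
T=pickle.load(open("c0.pkl","rb"))["top"]; print("tri",tri(ray(w,404.9,148.9),ray(T,136,234.5)))
c=camera("wrist"); s=log(); pickle.dump(c,open("w2.pkl","wb"))
cv2.imwrite("pics/w2.png",cv2.resize(c["color"],(800,600)))
print(s["tcp_pos"],s["joints"],s["time"]); go((.543,-.298,.24),yawR(167))
print(proj(c,(.543,-.298,.03))*1.5625)
```

```text
stand [0.5512 0.2834 0.1   ]
tri (array([0.5511, 0.284 , 0.0998]), np.float64(0.0010370018355856138))
[ 0.5927 -0.2597  0.2389] [-0.4314  0.4566  1.5781  0.0002  1.1079 -1.7424] 2.25
tcp [ 0.5927 -0.2597  0.2389] shift(tool) [ 0.0381 -0.0498 -0.0011] | 0.06272948639483662
turn(tool,deg) [ 0.0185 -0.054  -1.8913]
[340.7701 215.5311]
```

View pics/w2.png

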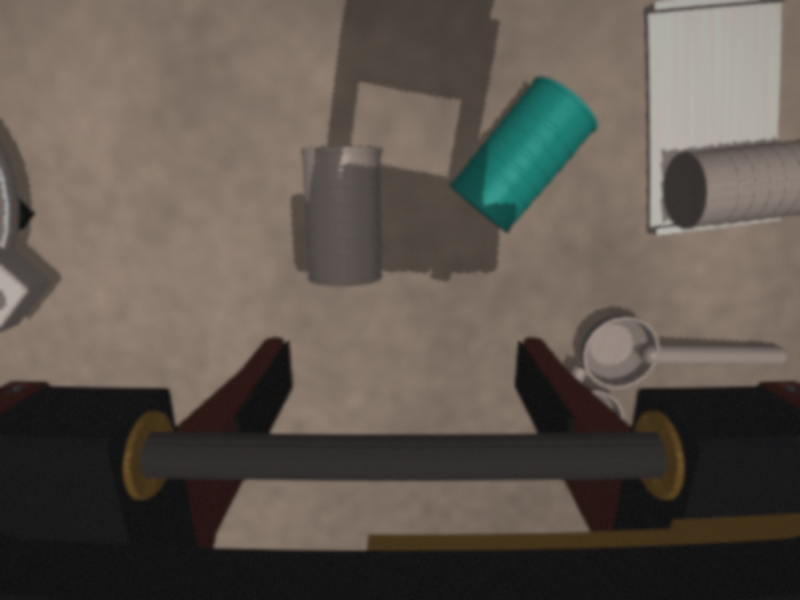

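Run:
```python
from h import *
import pickle
w=pickle.load(open("w2.pkl","rb"));T=pickle.load(open("c0.pkl","rb"))["top"]
k=lambda x,y:((x+.5)/1.5625-.5,(y+.5)/1.5625-.5)
print("centre tri",tri(ray(w,*k(343,215)),ray(T,394,235.1)))
P=[plane(w,*k(*p),.03) for p in[(303,149),(381,149),(381,281),(308,281)]]
print(np.array(P),np.mean(P,0))
m1=(P[0]+P[1])/2;m2=(P[2]+P[3])/2;print("len",np.linalg.norm(m1-m2),"head",np.degrees(np.arctan2(*(m1-m2)[1::-1])))
for a in(0,1):d=P[a]-P[3-a];print(np.degrees(np.arctan2(d[1],d[0])))
A,B,C=[plane(w,*k(*p),.012) for p in[(648,12),(650,232),(780,3)]]
print("rack",A,B,C,np.linalg.norm(A-B),np.degrees(np.arctan2(*(B-A)[1::-1])))
go((np.mean(P,0)[0],np.mean(P,0)[1],.24),yawR(167))
```

```text
centre tri (array([ 0.542 , -0.2942,  0.0438]), np.float64(3.439577305335078e-05))
[[ 0.4873 -0.3113  0.03  ]
 [ 0.5028 -0.2542  0.03  ]
 [ 0.6016 -0.282   0.03  ]
 [ 0.5862 -0.3394  0.03  ]] [ 0.5445 -0.2967  0.03  ]
len 0.1027575910345225 head 164.2082902283885
164.11934779342718
164.29745703879945
rack [ 0.4552 -0.0315  0.012 ] [ 0.6232 -0.0537  0.012 ] [0.4709 0.0749 0.012 ] 0.1694544641987353 -7.534133604104064
tcp [ 0.5927 -0.2597  0.2389] shift(tool) [ 0.037  -0.0482 -0.0011] | 0.060773300248862176
turn(tool,deg) [ 0.0185 -0.054  -1.8913]
```

>>> servo_tool:
  rows:
    - [[0.037,-0.048,0,0,0,0,1],[0,0,0.05,0,0,0,1],[0,0,0.05,0,0,0,1],[0,0,0.045,0,0,0,1],[0,0,0.035,0,0,0,1],[0,0,0.018,0,0,0,1],[0,0,0.01,0,0,0,1],[0,0,0,0,0,0,1]]

```text
time: 3.25
tcp_pos: [0.5452, -0.2952, 0.0319]
ee_rot: [0.128, 0.992, -0.0, 0.0]
force: [-0.3, -0.7, 0.8]
width: 0.0876
gripper_force: 0.0
```

>>> servo_tool:
  rows:
    - [[0,0,0,0,0,0,0.6],[0,0,0,0,0,0,0.6],[0,0,0,0,0,0,0.5],[0,0,0,0,0,0,0.5],[0,0,0,0,0,0,0.5]]

```text
time: 3.88
tcp_pos: [0.5453, -0.2959, 0.0324]
ee_rot: [0.128, 0.992, -0.0, 0.001]
force: [-0.3, -0.2, 5.6]
width: 0.0594
gripper_force: 30.0
```

Run:
```python
from h import *
c=camera("wrist"); s=log()
cv2.imwrite("pics/w3.png",c["color"])
print(s["tcp_pos"],s["ee_rot"],s["width"],s["gripper_force"],s["force"],s["time"])
```

```text
[ 0.5453 -0.2959  0.0323] [ 0.1283  0.9917 -0.0002  0.0005] 0.05927785853486705 30.000400096178055 [-0.8746 -0.419   5.274 ] 3.925
```

Run:
```python
from h import *
import pickle
w=pickle.load(open("w2.pkl","rb"));T=pickle.load(open("c0.pkl","rb"))["top"]
k=lambda x,y:((x+.5)/1.5625-.5,(y+.5)/1.5625-.5)
e=plane(w,*k(686,188),.036); x=np.array([-.131,-.991,0]);y=np.array([.991,-.131,0]);rc=np.array([.543,.013,.006])
print("row end",e,"centre",e-.05*x, "rack xy",(e-.05*x-rc)@x,(e-.05*x-rc)@y)
t=np.array([.5955,.0119,.036]);print((t-rc)@x,(t-rc)@y)
go((.516,.019,.13),yawR(82.5))
```

```text
row end [ 0.5898 -0.0334  0.036 ] centre [0.5963 0.0161 0.036 ] rack xy -0.010070149194305895 0.052433178599421405
-0.005787400000000001 0.05217159999999999
tcp [ 0.5453 -0.2959  0.0323] shift(tool) [ 0.1083  0.297  -0.0979] | 0.33097577504081116
turn(tool,deg) [ 0.0251  0.0616 82.7617]
```

>>> servo_tool:
  rows:
    - [[0,0,-0.02,0,0,0,0.5],[0,0,-0.04,0,0,0,0.5],[0,0,-0.04,0,0,0,0.5],[0,0,0,0,0,10,0.5],[0,0,0,0,0,10,0.5],[0,0,0,0,0,10,0.5],[0,0,0,0,0,10,0.5],[0,0,0,0,0,10,0.5]]

```text
time: 4.92
tcp_pos: [0.5444, -0.2952, 0.1322]
ee_rot: [0.538, 0.843, 0.0, -0.0]
force: [-0.4, 0.5, -3.1]
width: 0.0597
gripper_force: 30.0
```

>>> servo_tool:
  rows:
    - [[0,0,0,0,0,10,0.5],[0,0,0,0,0,10,0.5],[0,0,0,0,0,10,0.5],[0,0,0,0,0,0,0.5]]

```text
time: 5.42
tcp_pos: [0.5446, -0.2953, 0.1321]
ee_rot: [0.735, 0.678, -0.0, -0.0]
force: [0.1, 0.4, -2.6]
width: 0.0599
gripper_force: 30.0
```

Run:
```python
from h import *
s=log();print(s["joints"],s["width"]); go((.516,.019,.13),yawR(82.5))
```

```text
[-0.5161  0.5496  1.7093  0.0001  0.8832 -0.4351] 0.059941201046536524
tcp [ 0.5446 -0.2953  0.1321] shift(tool) [ 0.3109 -0.0539  0.0022] | 0.315566921308026
turn(tool,deg) [-0.024  -0.0147  2.8582]
```

>>> servo_tool:
  rows:
    - [[0,0,0,0,0,2.9,0.5],[0.052,-0.0116,0,0,0,0,0.5],[0.052,-0.0116,0,0,0,0,0.5],[0.052,-0.0116,0,0,0,0,0.5],[0.052,-0.0116,0,0,0,0,0.5],[0.052,-0.0116,0,0,0,0,0.5],[0.052,-0.0116,0,0,0,0,0.5],[0,0,0,0,0,0,0.5]]

```text
time: 6.42
tcp_pos: [0.5167, 0.0261, 0.1321]
ee_rot: [0.75, 0.662, 0.0, -0.0]
force: [0.2, -0.5, -3.9]
width: 0.0595
gripper_force: 30.0
```

Run:
```python
from h import *
import pickle
s=log();go((.516,.022,.042),yawR(82.5))
c=camera("wrist");c2=camera("top");pickle.dump((c,c2),open("w4.pkl","wb"))
cv2.imwrite("pics/w4.png",np.vstack([cv2.resize(c["color"],(400,300)),cv2.resize(c2["color"][150:300,160:360],(400,300))]))
```

```text
tcp [0.5167 0.0261 0.1321] shift(tool) [-0.0042 -0.0001  0.0901] | 0.09018090585874573
turn(tool,deg) [-0.0181 -0.019   0.3621]
```

View pics/w4.png

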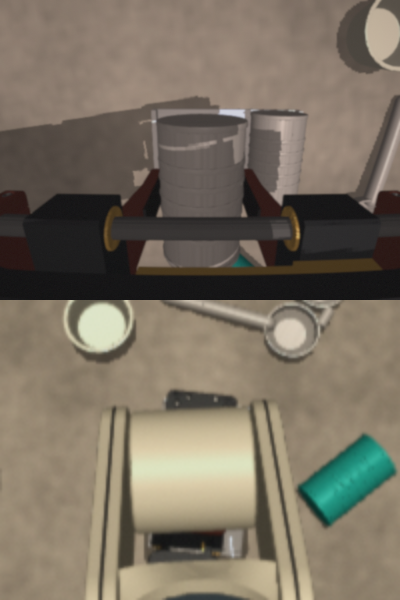

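>>> servo_tool:
  rows:
    - [[-0.003,-0.003,0.02,0,0,0,0.5],[0,0,0.03,0,0,0,0.5],[0,0,0.025,0,0,0,0.5],[0,0,0.01,0,0,0,0.5],[0,0,0.005,0,0,0,0.5],[0,0,0.001,0,0,0,0.5],[0,0,0.001,0,0,0,0.5],[0,0,0,0,0,0,0.5]]

```text
time: 7.52
tcp_pos: [0.5143, 0.0204, 0.0402]
ee_rot: [0.753, 0.659, 0.0, 0.0]
force: [0.7, 1.2, -3.5]
width: 0.0594
gripper_force: 30.0
```

>>> servo_tool:
  rows:
    - [[0,0,0.001,0,0,0,0.5],[0,0,0.0005,0,0,0,0.5],[0,0,0,0,0,0,0.5]]

```text
time: 7.9
tcp_pos: [0.514, 0.0205, 0.0383]
ee_rot: [0.753, 0.659, 0.0, 0.0]
force: [0.8, 0.9, -0.4]
width: 0.0593
gripper_force: 30.0
```

>>> servo_tool:
  rows:
    - [[0,0,0,0,0,0,0.71],[0,0,0,0,0,0,0.75],[0,0,0,0,0,0,0.75],[0,0,-0.02,0,0,0,0.75],[0,0,-0.04,0,0,0,0.75],[0,0,-0.04,0,0,0,0.75],[0,0,0,0,0,0,0.5]]

```text
time: 8.78
tcp_pos: [0.516, 0.0204, 0.1409]
ee_rot: [0.753, 0.658, 0.002, 0.002]
force: [0.0, 0.0, -1.2]
width: 0.0592
gripper_force: 0.0
```

>>> servo_tool:
  rows:
    - [[0,0,0,0,0,10,0.5],[0,0,0,0,0,10,0.5],[0,0,0,0,0,10,0.5],[0,0,0,0,0,10,0.5],[0,0,0,0,0,10,0.5],[0,0,0,0,0,10,0.5],[0,0,0,0,0,10,0.5],[0,0,0,0,0,10,0.5]]

```text
time: 9.78
tcp_pos: [0.5132, 0.0204, 0.1369]
ee_rot: [1.0, 0.018, -0.001, -0.0]
force: [0.9, -0.1, -0.1]
width: 0.0435
gripper_force: 0.0
```

>>> servo_tool:
  rows:
    - [[-0.03,0,0,0,0,10,0.5],[-0.03,0,0,0,0,0,0.5],[0,0,0,0,0,0,0.5]]

```text
time: 10.15
tcp_pos: [0.4517, 0.0232, 0.1371]
ee_rot: [0.998, -0.066, -0.002, 0.0]
force: [0.6, -1.2, -0.9]
width: 0.0442
gripper_force: 0.0
```

Run:
```python
from h import *
import pickle
s=log();print(s["joints"],s["time"]);go((.465,.029,.04),yawR(-7.5))
c=camera("wrist");pickle.dump(c,open("w5.pkl","wb"))
cv2.imwrite("pics/w5.png",c["color"])
```

```text
[ 0.025   0.3407  2.0724 -0.      0.732   1.7286] 10.15
tcp [0.4517 0.0232 0.1371] shift(tool) [ 0.0128 -0.0076  0.097 ] | 0.09814235777517989
turn(tool,deg) [ 0.0322  0.2024 -0.1074]
```

View pics/w5.png

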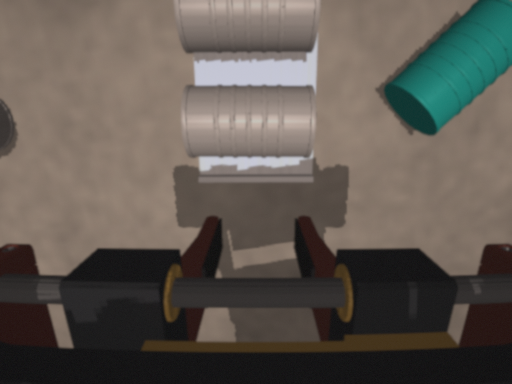

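The wrist view shows both tins parallel in the rack: lying tin at (248,121), row tin at (248,25), ends aligned, with a gap of about 17 mm. Next I push it home with two spread fingers.

>>> servo_tool:
  rows:
    - [[0,-0.005,0.04,0,0,0,0.5],[0,0,0.04,0,0,0,0.5],[0,0,0.017,0,0,0,0.5],[0.008,0,0,0,0,0,0.5],[0.006,0,0,0,0,0,0.5],[0.003,0,0,0,0,0,0.5],[0.002,0,0,0,0,0,0.5],[0.002,0,0,0,0,0,0.5]]

```text
time: 11.2
tcp_pos: [0.4759, 0.0253, 0.0416]
ee_rot: [0.998, -0.067, 0.0, -0.0]
force: [-0.1, 0.9, -0.0]
width: 0.0439
gripper_force: 0.1
```

>>> servo_tool:
  rows:
    - [[0.002,0,0,0,0,0,0.5],[0.002,0,0,0,0,0,0.5],[0.002,0,0,0,0,0,0.5],[0.002,0,0,0,0,0,0.5],[0.002,0,0,0,0,0,0.5],[0.002,0,0,0,0,0,0.5],[0.002,0,0,0,0,0,0.5],[0.002,0,0,0,0,0,0.5]]

```text
time: 12.2
tcp_pos: [0.4917, 0.0232, 0.0412]
ee_rot: [0.998, -0.067, -0.0, 0.0]
force: [0.5, 0.1, 1.3]
width: 0.0436
gripper_force: 0.1
```

Run:
```python
from h import *
s=log();print(s["time"],s["force"],"rack y of tcp",(s["tcp_pos"]-[.543,.013,0])@[.991,-.131,0])
c=camera("wrist")
cv2.imwrite("pics/w6.png",c["color"])
g=cv2.cvtColor(c["color"],cv2.COLOR_BGR2GRAY); print(g[0:200:4,248])
```

```text
12.2 [0.5237 0.0572 1.2664] rack y of tcp -0.05213207770384837
[135 132 133 140 145 149 146 146 146 142 139 135 134 126 123 118 120 117
 116 109 106 100  94  89  76 105 134 194 193  92  94 104 108 114 120 126
 123 131 135 143 153 159 167 176 184 178 167 151 140 140]
```

>>> servo_tool:
  rows:
    - [[0.002,0,0,0,0,0,0.5],[0.002,0,0,0,0,0,0.5],[0.002,0,0,0,0,0,0.5],[0.0015,0,0,0,0,0,0.5],[0.001,0,0,0,0,0,0.5],[0.001,0,0,0,0,0,0.5],[0.001,0,0,0,0,0,0.5],[0,0,0,0,0,0,0.5]]

```text
time: 13.25
tcp_pos: [0.5023, 0.0218, 0.0412]
ee_rot: [0.998, -0.067, 0.0, -0.0]
force: [-0.8, -0.7, -0.9]
width: 0.0441
gripper_force: 0.1
```

Run:
```python
from h import *
s=log();print(s["time"],s["force"],"rack y of tcp",(s["tcp_pos"]-[.543,.013,0])@[.991,-.131,0])
c=camera("wrist")
cv2.imwrite("pics/w7.png",c["color"])
```

```text
13.25 [-0.8407 -0.7265 -0.8646] rack y of tcp -0.04150952414962005
```

View pics/w7.png

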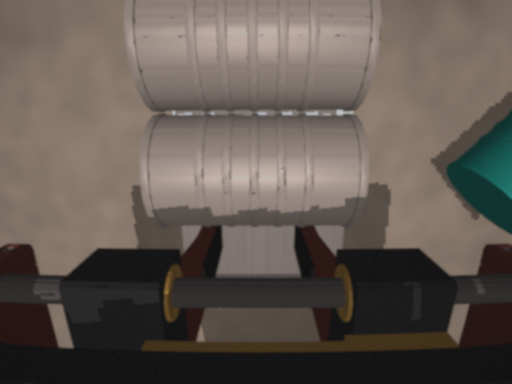

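The two tins are nearly or just touching (slit at row 112), parallel, ends level. I push on gently until I feel the lip.

>>> servo_tool:
  rows:
    - [[0.001,0,0,0,0,0,0.5],[0.001,0,0,0,0,0,0.5],[0,0,0,0,0,0,0.5]]

```text
time: 13.68
tcp_pos: [0.5044, 0.0215, 0.0412]
ee_rot: [0.998, -0.067, 0.0, -0.0]
force: [0.0, 0.2, -0.7]
width: 0.0442
gripper_force: 0.0
```

>>> servo_tool:
  rows:
    - [[0.001,0,0,0,0,0,0.5],[0.001,0,0,0,0,0,0.5],[0,0,0,0,0,0,0.5]]

```text
time: 14.05
tcp_pos: [0.505, 0.0213, 0.041]
ee_rot: [0.998, -0.067, -0.001, 0.0]
force: [-5.1, 0.9, 4.1]
width: 0.0441
gripper_force: 2.4
```

>>> servo_tool:
  rows:
    - [[-0.001,0,0,0,0,0,0.5],[-0.002,0,0,0,0,0,0.5],[-0.015,0,0,0,0,0,0.5],[-0.015,0,0,0,0,0,0.5],[0,0,-0.05,0,0,0,0.5],[0,0,-0.06,0,0,0,1],[0,0,-0.06,0,0,-10,1],[0,0,-0.04,0,0,-10,1]]

```text
time: 15.05
tcp_pos: [0.4728, 0.0258, 0.2537]
ee_rot: [0.994, 0.111, 0.001, 0.0]
force: [0.2, 0.6, -0.5]
width: 0.0704
gripper_force: 0.0
```

Run:
```python
from h import *
import pickle
c=camera("wrist");pickle.dump(c,open("w8.pkl","wb"));cv2.imwrite("pics/w8.png",c["color"])
s=log();print(s["tcp_pos"],s["time"])
w=pickle.load(open("w8.pkl","rb"));T=pickle.load(open("c0.pkl","rb"))["top"]
b=plane(T,89.2,222.2,.1);print("blue",b,np.degrees(np.arctan2(*(b-[.5512,.284,.1])[1::-1])))
go((.551,.284,.25),yawR(90))
```

```text
[0.4751 0.0259 0.2579] 15.1
blue [0.5797 0.3881 0.1   ] 74.70210624774941
tcp [0.4751 0.0259 0.2579] shift(tool) [ 0.1325 -0.2341  0.0086] | 0.26914133396820583
turn(tool,deg) [  0.4259  -0.3628 -76.8724]
```

View pics/w8.png

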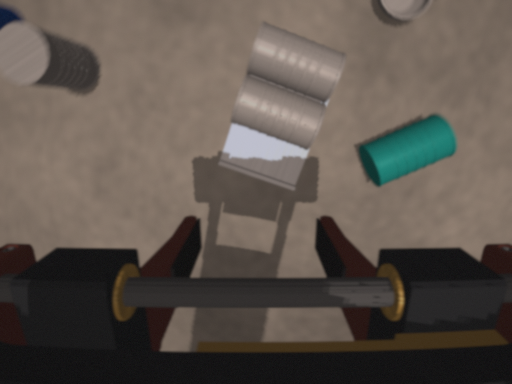

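Wrist view: the two lower tins touch and lie parallel, (297,62) and (278,112); the standing tin's top is at (20,53). Now to the standing tin.

>>> servo_tool:
  rows:
    - [[0,0,0,0,0,-9.6,1],[0,0,0,0,0,-9.6,1],[0,0,0,0,0,-9.6,1],[0,0,0,0,0,-9.6,1],[0,0,0,0,0,-9.6,1],[0,0,0,0,0,-9.6,1],[0,0,0,0,0,-9.6,1],[0,0,0,0,0,-9.6,1]]

```text
time: 16.1
tcp_pos: [0.4721, 0.0258, 0.2505]
ee_rot: [0.71, 0.704, -0.0, -0.0]
force: [-0.1, 0.2, -0.2]
width: 0.0877
gripper_force: 0.0
```

>>> servo_tool:
  rows:
    - [[0.0516,0.0152,0,0,0,0,1],[0.0516,0.0152,0,0,0,0,1],[0.0516,0.0152,0,0,0,0,1],[0.0516,0.0152,0,0,0,0,1],[0.0516,0.0152,0,0,0,0,1],[0,0,0,0,10,0,1],[0,0,0,0,10,0,1],[0,0,0,0,0,0,1]]

```text
time: 17.1
tcp_pos: [0.5517, 0.2804, 0.2497]
ee_rot: [0.703, 0.69, 0.122, -0.122]
force: [-0.0, -0.2, 0.3]
width: 0.0873
gripper_force: 0.0
```

Run:
```python
from h import *
import pickle
w=pickle.load(open("w8.pkl","rb"))
a,b=plane(w,247,76,.045),plane(w,330,103,.045)
x=np.array([-.131,-.991,0]);y=np.array([.991,-.131,0]);rc=np.array([.543,.013,.006])
for p in(a,b,(a+b)/2):print(p,(p-rc)@x,(p-rc)@y)
s=log();print(s["joints"],s["tcp_pos"],Ro.from_quat(s["ee_rot"]).as_matrix())
```

```text
[0.5784 0.0634 0.045 ] -0.05458130032214356 0.028473094817333313
[ 0.5706 -0.0393  0.045 ] 0.048239724860641466 0.03419100445979559
[0.5745 0.012  0.045 ] -0.0031707877307510478 0.03133204963856445
[0.2965 0.3659 1.7387 0.4054 0.9683 0.0949] [0.5517 0.2804 0.2497] [[ 0.0182  0.9998  0.0032]
 [ 0.94   -0.0182  0.3407]
 [ 0.3407 -0.0032 -0.9402]]
```

>>> servo_tool:
  rows:
    - [[0,0,0,0,10,0,1],[0,0,0,0,10,0,1],[0,0,0,0,10,0,1],[0,0,0,0,0,0,1]]

```text
time: 17.6
tcp_pos: [0.5516, 0.2812, 0.2486]
ee_rot: [0.648, 0.635, 0.298, -0.298]
force: [0.4, 0.7, -1.4]
width: 0.0877
gripper_force: 0.0
```

Run:
```python
from h import *
s=log();print(s["joints"],s["time"]);go((.5512,.281,.13));go((.5512,.281,.053),yawR(90)*Ro.from_euler("y",50,degrees=True))
c=camera("wrist");print(proj(c,(.5512,.284,.1)));g=c["color"]
cv2.imwrite("pics/w9.png",g)
```

```text
[ 0.0833  0.4484  1.8561  1.0539  1.0643 -0.5535] 17.6
tcp [0.5516 0.2812 0.2486] shift(tool) [-0.0907  0.0004  0.0764] | 0.11859179808603348
tcp [0.5516 0.2812 0.2486] shift(tool) [-0.1495  0.001   0.1261] | 0.19559139813155876
turn(tool,deg) [ 0.4283  0.2233 -0.903 ]
[258.5467 303.7399]
```

>>> servo_tool:
  rows:
    - [[-0.031,0,0.026,0,0,0,1],[-0.031,0,0.026,0,0,0,1],[-0.031,0,0.026,0,0,0,1],[-0.031,0,0.026,0,0,0,1],[-0.018,0,0.015,0,0,0,1],[-0.0075,0,0.007,0,0,0,1],[0,0,0,0,0,0,1]]

```text
time: 18.52
tcp_pos: [0.553, 0.2839, 0.056]
ee_rot: [0.645, 0.637, 0.3, -0.297]
force: [0.9, 1.4, 0.7]
width: 0.0877
gripper_force: 0.0
```

Run:
```python
from h import *
s=log();print(s["joints"],s["time"],s["force"]);go((.5512,.281,.053))
c=camera("wrist")
cv2.imwrite("pics/w10.png",np.hstack([c["color"]]))
```

```text
[ 0.087   0.7861  1.876   1.2778  0.9197 -0.9554] 18.525 [0.9192 1.3596 0.6938]
tcp [0.553  0.2839 0.056 ] shift(tool) [-0.0041 -0.0018 -0.0003] | 0.004508971642138526
```

View pics/w10.png

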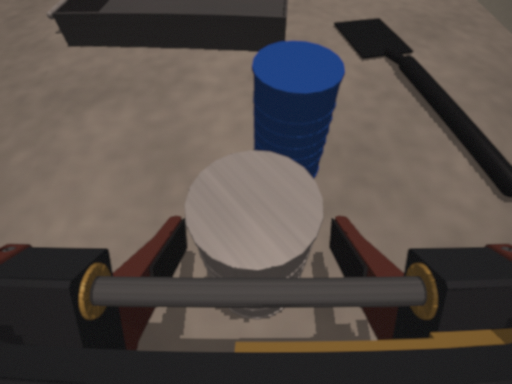

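The standing tin's top (255,210) sits centred between the fingers, with the blue tin (297,90) clear beyond it. Now I grip.

>>> servo_tool:
  rows:
    - [[-0.004,-0.0018,-0.0005,0,0,0,1],[0,0,0,0,0,0,0.75],[0,0,0,0,0,0,0.7],[0,0,0,0,0,0,0.5],[0,0,0,0,0,0,0.5],[0,0,0,0,0,0,0.5]]

```text
time: 19.32
tcp_pos: [0.5512, 0.2799, 0.0531]
ee_rot: [0.645, 0.636, 0.301, -0.297]
force: [-0.0, -1.7, 3.1]
width: 0.0595
gripper_force: 30.0
```

Run:
```python
from h import *
s=log();print(s["joints"],s["tcp_pos"],s["force"]);R=Ro.from_quat(s["ee_rot"]);print(R.as_matrix())
print("tin axis in tool",R.inv().apply([0,0,1]),"tin centre in tool (assumed)",R.inv().apply(np.array([s["tcp_pos"][0],.284,.05])-s["tcp_pos"]))
```

```text
[ 0.0798  0.7904  1.8812  1.282   0.9202 -0.9686] [0.5512 0.2799 0.0531] [-0.0279 -1.7357  3.0767]
[[ 0.0092  0.9999  0.0113]
 [ 0.6426 -0.0146  0.7661]
 [ 0.7662  0.0001 -0.6426]]
tin axis in tool [ 0.7662  0.0001 -0.6426] tin centre in tool (assumed) [ 0.0002 -0.0001  0.0051]
```

>>> servo_tool:
  rows:
    - [[0.008,0,-0.007,0,0,0,0.5],[0.03,0,-0.025,0,0,0,0.5],[0.038,0,-0.032,0,0,0,0.5],[0.038,0,-0.032,0,0,0,0.5],[0.03,0,-0.025,0,0,0,0.5],[0,0,0,0,-5,0,0.5],[0,0,0,0,-9,0,0.5],[0,0,0,0,-9,0,0.5]]

```text
time: 20.32
tcp_pos: [0.5509, 0.279, 0.2415]
ee_rot: [0.693, 0.683, 0.165, -0.162]
force: [-0.4, 0.7, -3.8]
width: 0.0594
gripper_force: 30.0
```

>>> servo_tool:
  rows:
    - [[0,0,0,0,-9,0,0.5],[0,0,0,0,-9,0,0.5],[0,0,0,0,-9,0,0.5],[0,0,0,0,-9,0,0.5],[0,0,0,0,-9,0,0.5],[0,0,0,0,-9,0,0.5],[0,0,0,0,-5,0,0.5],[0,0,0,0,0,0,0.5]]

```text
time: 21.32
tcp_pos: [0.5502, 0.2808, 0.2397]
ee_rot: [0.684, 0.675, -0.197, 0.193]
force: [0.5, 1.1, -1.7]
width: 0.0591
gripper_force: 30.0
```

```bash
cat >> h.py <<'E'
RC=np.array([.543,.013,0]);RX=np.array([-.131,-.991,0]);RY=np.array([.991,-.131,0])
def tin(off=np.array([0,0,.005])):
    s=read_state();R=Ro.from_quat(s["ee_rot"]);a=R.apply([.7662,.0001,-.6426]);p=s["tcp_pos"]+R.apply(off)
    print("t",s["time"],"tcp",s["tcp_pos"],"F",s["force"],"tin axis",a,"head",np.degrees(np.arctan2(a[1],a[0])),"elev",np.degrees(np.arcsin(a[2])),"tin rack xyz",(p-RC)@RX,(p-RC)@RY,p[2]); return s,R,p
E
python3 - <<'E'
from h import *
s,R,p=tin();print(s["joints"])
# orientation correction: roll about world z to heading -97.5/82.5 and level
tz=Ro.from_euler("z",82.5,degrees=True)*Ro.from_quat([1,0,0,0])*Ro.from_euler("y",-40,degrees=True)
print("turn",np.degrees((R.inv()*tz).as_rotvec()))
tgt=np.array([.573,.012,.15]);print("shift after turn",tz.inv().apply(tgt-p))
E
```

```text
t 21.325 tcp [0.5502 0.2808 0.2397] F [ 0.4833  1.0963 -1.7123] tin axis [0.0134 0.9903 0.1386] head 89.22394642526383 elev 7.966044634116999 tin rack xyz -0.2637436388729938 -0.02760345314536309 0.23545470270018465
[ 0.651   0.5845  1.4702 -0.4322  1.4665  0.7931]
turn [ 3.8858 -7.9648  5.5195]
shift after turn [-0.145   0.0573  0.2332]
```

>>> servo_tool:
  rows:
    - [[0,0,0,1.95,-4,2.75,0.5],[0,0,0,1.95,-4,2.75,0.5],[-0.0242,0.0096,0.0389,0,0,0,0.5],[-0.0242,0.0096,0.0389,0,0,0,0.5],[-0.0242,0.0096,0.0389,0,0,0,0.5],[-0.0242,0.0096,0.0389,0,0,0,0.5],[-0.0242,0.0096,0.0389,0,0,0,0.5],[-0.0242,0.0096,0.0389,0,0,0,0.5]]

```text
time: 22.32
tcp_pos: [0.5739, 0.0114, 0.1559]
ee_rot: [0.708, 0.619, -0.256, 0.225]
force: [0.5, 0.4, -2.9]
width: 0.0597
gripper_force: 30.0
```

>>> servo_tool:
  rows:
    - [[0,0,0,0,0,0,0.5]]

```text
time: 22.45
tcp_pos: [0.5726, 0.0099, 0.1553]
ee_rot: [0.709, 0.617, -0.258, 0.224]
force: [0.7, 0.0, -3.0]
width: 0.0598
gripper_force: 30.0
```

Run:
```python
from h import *
s,R,p=tin();print(s["joints"])
tz=Ro.from_euler("z",82.5,degrees=True)*Ro.from_quat([1,0,0,0])*Ro.from_euler("y",-40,degrees=True)
print("turn",np.degrees((R.inv()*tz).as_rotvec()))
tgt=np.array([.5737,.013,.095]);print("shift",R.inv().apply(tgt-p),"down axis",R.inv().apply([0,0,-1]))
c=camera("wrist");import pickle;pickle.dump(c,open("w11.pkl","wb"))
# tin end check: compare dark end edges along column near centre
print("proj far/near ends",proj(c,p+.05*R.apply([.7662,0,-.6426])),proj(c,p-.05*R.apply([.7662,0,-.6426])))
c=camera("scene");pickle.dump(c,open("s11.pkl","wb"))
```

```text
t 22.45 tcp [0.5726 0.0099 0.1553] F [ 0.7485  0.0373 -3.0103] tin axis [0.1371 0.9906 0.0006] head 82.12172479612266 elev 0.03513818469539995 tin rack xyz 0.002456301545637731 0.02968183212641023 0.1514543119978969
[ 0.2977  0.626   1.701  -0.6645  1.2355  0.7973]
turn [-0.2433 -0.0491 -0.2822]
shift [0.0412 0.0007 0.0391] down axis [0.6421 0.0001 0.7666]
proj far/near ends [258.6048 191.8085] [258.4667 269.6199]
```

>>> servo_tool:
  rows:
    - [[0.011,0.0005,0.0105,0,0,0,0.5],[0.012,0,0.012,0,0,0,0.5],[0.01,0,0.009,0,0,0,0.5],[0.005,0,0.005,0,0,0,0.5],[0.003,0,0.0025,0,0,0,0.5],[0.0013,0,0.0015,0,0,0,0.5],[0,0,0,0,0,0,0.5]]

```text
time: 23.42
tcp_pos: [0.5755, 0.0195, 0.0976]
ee_rot: [0.707, 0.619, -0.257, 0.226]
force: [-0.4, -0.1, -2.7]
width: 0.0599
gripper_force: 30.0
```

Run:
```python
from h import *
s,R,p=tin();print(s["width"])
```

```text
t 23.425 tcp [0.5755 0.0195 0.0976] F [-0.3631 -0.0674 -2.6685] tin axis [ 0.1319  0.9913 -0.0003] head 82.42295267153763 elev -0.014497142133548102 tin rack xyz -0.0074719111513882885 0.03137235111708202 0.09377559816724393
0.05986460402062351
```

>>> servo_tool:
  rows:
    - [[0.0013,-0.0005,0.0015,0,0,0,0.5],[0.0007,0,0.0008,0,0,0,0.5],[0.0007,0,0.0008,0,0,0,0.5],[0,0,0,0,0,0,0.5]]

```text
time: 23.92
tcp_pos: [0.5754, 0.0196, 0.094]
ee_rot: [0.707, 0.619, -0.257, 0.226]
force: [0.7, 0.3, 3.8]
width: 0.0599
gripper_force: 30.0
```

>>> servo_tool:
  rows:
    - [[0.0006,0,0.0008,0,0,0,0.5],[0,0,0,0,0,0,0.5]]

```text
time: 24.18
tcp_pos: [0.5758, 0.0195, 0.0939]
ee_rot: [0.707, 0.619, -0.257, 0.227]
force: [0.5, 1.6, 8.8]
width: 0.0596
gripper_force: 30.0
```

Run:
```python
from h import *
s,R,p=tin();print(s["width"])
```

```text
t 24.175 tcp [0.5758 0.0195 0.0939] F [0.4506 1.5719 8.7795] tin axis [ 0.1314  0.9913 -0.0015] head 82.45127423532107 elev -0.0831694320869283 tin rack xyz -0.00755452684766736 0.03164258089333307 0.09007084917946165
0.05962883654914993
```

>>> servo_tool:
  rows:
    - [[-0.0004,0,-0.0005,0,0,0,0.5],[0,0,0,0,0,0,0.69],[0,0,0,0,0,0,0.7],[0,0,0,0,0,0,0.74],[0,0,0,0,0,0,0.85],[0,0,0,0,0,0,0.85]]

```text
time: 24.92
tcp_pos: [0.5748, 0.0196, 0.0929]
ee_rot: [0.707, 0.619, -0.257, 0.226]
force: [0.3, 0.0, -0.4]
width: 0.0743
gripper_force: 0.0
```

>>> servo_tool:
  rows:
    - [[-0.006,0,-0.008,0,0,0,0.85],[-0.015,0,-0.02,0,0,0,0.85],[-0.03,0,-0.038,0,0,0,0.85],[-0.03,0,-0.038,0,0,0,0.85],[-0.02,0,-0.05,0,0,0,0.85],[-0.02,0,-0.05,0,0,0,0.85],[0,0,0,0,0,0,0.85]]

```text
time: 25.8
tcp_pos: [0.5814, 0.0593, 0.332]
ee_rot: [0.708, 0.619, -0.253, 0.228]
force: [-0.5, -0.0, -0.2]
width: 0.0748
gripper_force: 0.0
```

Run:
```python
from h import *
s=log();print(s["tcp_pos"],s["force"],s["time"])
c=camera("wrist");S=camera("scene");T=camera("top")
import pickle;pickle.dump((c,S,T),open("fin.pkl","wb"))
o=pickle.load(open("c0.pkl","rb"))["scene"]
d=cv2.absdiff(S["color"],o["color"]).max(2); 
# expected silhouettes in scene
x,y=RX,RY
for n,yy,z in(("row",.06,.036),("lying",.0,.036),("top",.0305,.088)):
    e=[RC+x*(-.005+q)+y*yy+[0,0,z] for q in(.05,-.05)]
    print(n,[proj(S,p) for p in e],[proj(c,p) for p in e],[proj(T,p) for p in e])
m=(d>25).astype(np.uint8)
nn,_,st,ce=cv2.connectedComponentsWithStats(m)
for i in range(1,nn):
    if st[i][4]>40: print(st[i],ce[i])
```

```text
[0.5814 0.0593 0.332 ] [-0.4551 -0.0458 -0.2078] 25.8
row [array([242.412 , 209.5542]), array([262.4585, 192.7596])] [array([275.8028,  78.6389]), array([279.9009,   3.9391])] [array([282.9608, 214.5067]), array([240.414 , 209.8324])]
lying [array([226.3051, 201.9988]), array([246.7684, 186.0118])] [array([233.8097,  78.9086]), array([228.1866,   4.2254])] [array([280.3724, 240.0925]), array([237.3887, 235.3372])]
top [array([233.763 , 191.4426]), array([254.6108, 175.4294])] [array([255.3026, 102.0613]), array([254.5788,  25.0736])] [array([283.1253, 224.5502]), array([237.9785, 219.5767])]
[ 49   0  17  69 365] [56.8164 31.3151]
[ 224    0   90  110 3747] [263.1876  45.2768]
[110  33  15  13  83] [116.7711  37.5542]
[  50   51   65   55 1907] [82.1474 81.5155]
[ 120  110  172  109 6018] [210.3725 157.4568]
[ 72 146  11  13  72] [ 77.4583 151.4028]
[110 161  16   8  42] [118.6667 164.5476]
[ 73 162  15  10  85] [ 79.7059 167.6588]
[150 254  44  35 597] [173.6482 273.2697]
```

Run:
```python
from h import *
import pickle
c,S,T=pickle.load(open("fin.pkl","rb"))
c2=camera("wrist"); print("motion diff",cv2.absdiff(c["color"],c2["color"])[:200].astype(float).mean(),cv2.absdiff(c["color"],c2["color"])[:200].max())
g=cv2.cvtColor(c["color"],cv2.COLOR_BGR2GRAY)
for v in(30,50,70,90): print(v,g[v,170:340:3])
for u in(220,255,290): print(u,g[0:150:3,u])
# expected outlines: top tin sides and ends
for a,yy,z in(("top",.0305,.088),("row",.06,.036),("lying",.0,.036)):
    for q in(-.02,.02): print(a,[proj(c,RC+RX*q+RY*(yy+w)+[0,0,z]) for w in(-.03,.03)])
```

```text
motion diff 5.433720703125 96
30 [117 177 179 179 179 179 180 181 181 181 182 181 123  93 113 122 127 129
 134 111  86  70  66  66  66  64  64  63  64  65  66  66  64  64  65  68
  65  79 135 128 128 123 118 105  95 117 121 123 124 125 123 121 119 119
 120 120 119]
50 [161 157 148 177 177 178 178 179 179 179 180 179 179 129 104 116 124 128
 132 130  90 100 111 120 123 129 133 133 136 134 133 131 129 123 116 103
  68 112 132 129 125 121 110  98 118 121 120 121 121 122 122 121 118 117
 118 120 121]
70 [118 124 172 124 172 179 178 178 179 178 179 178 178 177 127 104 118 126
 130 134 119  94 110 116 124 129 131 137 140 143 136 133 126 121 115 106
  93 132 131 127 121 114 101 108 113 112 113 112 111 111 112 112 109 111
 110 107 108]
90 [115 117 116 115 116 118 119 120 120 119 120 122 123 122 124 123 121 121
 123 126 126  96 100 114 123 127 131 135 136 137 135 132 128 121 113  99
 108 126 122 113 107 105 104 103 105 106 109 107 107 105 106 107 105 103
  69  62  80]
220 [ 63  64  64  64  65 102 123 129 129 129 129 128 125 128 128 124 127 128
 124 126 127 122 125 125 120 123 122 122 120 112 
[... 179 characters left out ...]
 140 135 135 135 136 135 140 136 136 140 135 136 135
 135 132 125  77  70  56  49  57  67  76  80  85  91  95]
290 [ 62  63  63  63  67 121 127 128 127 128 128 127 126 127 126 123 125 125
 121 124 124 121 123 124 122 123 122 122 120 115 107 107 111 116 114 109
 108 111 115 116 118 114 113 114 118 113 111 112 110 110]
top [array([228.606 ,  56.2646]), array([281.1139,  55.9451])]
top [array([231.1755,  86.0698]), array([279.1088,  85.7593])]
row [array([254.3501,  33.633 ]), array([302.1574,  33.6035])]
row [array([254.6469,  62.7274]), array([298.677 ,  62.6234])]
lying [array([206.494 ,  34.1656]), array([254.3501,  33.633 ])]
lying [array([210.5733,  63.1719]), array([254.6469,  62.7274])]
```

>>> servo_tool:
  rows:
    - [[0,0,0,0,0,0,0.85],[0,0,0,0,0,0,0.85],[0,0,0,0,0,0,0.85],[0,0,0,0,0,0,0.85],[0,0,0,0,0,0,0.85],[0,0,0,0,0,0,0.85],[0,0,0,0,0,0,0.85],[0,0,0,0,0,0,0.85]]

```text
time: 27.0
tcp_pos: [0.5797, 0.0578, 0.327]
ee_rot: [0.707, 0.619, -0.257, 0.226]
force: [0.4, 0.4, -0.1]
width: 0.0747
gripper_force: 0.0
```

Run:
```python
from h import *
a=camera("wrist");[camera("top") for _ in range(6)];b=camera("wrist");d=cv2.absdiff(a["color"],b["color"])[:140]
print(d.mean(),d.max()); g=cv2.cvtColor(b["color"],cv2.COLOR_BGR2GRAY)
for v in(50,70):
    print(g[v,170:340:3])
    for yy,z in((.0305,.088),(.06,.036),(.0,.036)): print([proj(b,RC+RY*(yy+w)+[0,0,z]) for w in(-.03,.03)])
print(sign_off())
```

```text
0.584765625 47
[117 170 135 163 177 177 178 179 179 179 179 180 180 179 123 104 117 125
 128 131 132  90 100 111 118 123 129 132 134 135 135 134 132 130 126 118
 111  69  82 134 131 128 123 115 102 108 121 120 120 122 121 122 121 119
 117 117 118]
[array([232.6209,  71.9906]), array([283.48  ,  71.8824])]
[array([257.6014,  48.5328]), array([304.113,  48.641])]
[array([211.1016,  48.8502]), array([257.6014,  48.5328])]
[117 119 132 173 124 177 179 178 178 179 178 178 178 178 177 117 105 120
 126 131 136 116  95 108 116 123 128 129 137 140 141 137 133 126 123 116
 109  92 125 131 129 125 115 106  99 113 113 113 112 113 111 111 111 111
 111 111 109]
[array([232.6209,  71.9906]), array([283.48  ,  71.8824])]
[array([257.6014,  48.5328]), array([304.113,  48.641])]
[array([211.1016,  48.8502]), array([257.6014,  48.5328])]
the job is handed in; nothing more can be done
None
```

The pyramid is built and handed in at about 27 s of the 72 s allowed. In the last wrist pictures all three tins were at rest, with their edges within a few pixels of the expected positions; sign-off did not return the verdict.

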